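# Fit the dryer's control card and lever it home

### The job

Take the spare control card by its grip bar out of the wooden stand and slide it gently down the two card guides of the open rack until it rests on the sockets. It will not go home by hand, and neither guides nor sockets may be forced: feel your way in, let go of the card, then swing both ejector levers gently up and inward to their stops so that they press the card fully home, and leave everything else on the bench where it is.

Things in the scene. Friction and masses are not known exactly. Their poses are not given: they have to be found in the camera images.
- card: loose control card, about 0.2 kg: upright board 140 wide (its y), 85 high, 5 thick (its x), with a black grip bar on the middle of its upper edge. Origin: middle of the lower edge, z up. The upper edge beside the bar is where the ejector levers press. It starts standing loosely in the slot of the stand, lower edge 8 mm above the bench
- card_grip (a point): centre of the card's grip bar (80 along card y, 12 thick along card x, 24 high), 97 mm above the card's lower edge; grasp here from above, across the 12 mm
- stand: fixed wooden stand that holds the card at the start, 70 x 160 mm, 38 high, slot along its y, 30 deep; origin under its middle
- rack: open steel rack fixed to the bench, base 110 x 240 mm, with a card guide and an ejector lever at either end (y). Origin: middle of its underside, on the bench; y along the card, x across the card's thickness, z up. With the card resting on the sockets the grip bar's centre is 127 mm above the bench, 6 mm less when fully home
- slot_mouth (a point): nominal middle between the two black guide channels, 94 mm above the bench, axes as the rack's. Channels: 7 mm wide along x, at y 56 to 72 mm either side, 30 to 94 mm above the bench; over them a 45 degree lead-in, 11 mm high, 29 wide at the top. The guide pair is adjustable: clamped up to 8 mm off this point along rack x, either way, differently each time, square to the rack
- sockets (a point): point midway between the two white sockets (at y = +-60 mm from here, level with their tops, 30 mm above the bench). The card's lower edge comes to rest on them; to be home it goes 6 mm further. Each gives way only at about 14 N (28 N together), more than the hand may use, and stays where it is pressed
- lever_left (a joint): angle of the ejector lever at the rack's +y end (rad): 0 = wide open (starts 0 to 0.15), 1.2 = swung up and inward to its stop. Stays where left. Handle 65 mm from pivot to knob, leaning outward 0.98 rad from upright at 0, inward 0.22 at 1.2. Its roller meets the card's upper edge at about 0.85; from there the knob needs 10 to 20 N, before that 4 to 8 N
- lever_right (a joint): the same for the lever at the rack's -y end, mirrored: 0 = wide open, 1.2 = swung up and inward to its stop
- pivot_left (a point): pivot of the left lever: rack y = +88 mm, 113 mm above the bench, axis along rack x (the right one is at y = -88 mm)
- knob_left (a point): middle of the end knob of the left lever, a round bar 10 mm thick and 30 mm long along rack x; push it inward from its outer side
- knob_right (a point): the same for the right lever
- bucket: bystander: blue plastic bucket of clothespins, 148 mm across, 120 high; origin under its middle
- tin: bystander: closed aluminium tin with hinged lid, 94 x 134 x 59 mm
- hanger_hook: bystander: yellow plastic hanger hook lying flat, 170 mm long, 10 high
- hoof_pick: bystander: steel hoof pick lying flat, 165 mm long, 12 high
- screwdriver: bystander: screwdriver lying flat, about 200 mm long
- clothespin: bystander: wooden clothespin lying flat, 75 mm long
- jar: bystander: glass jar, 70 mm across, 90 high

How it is judged (in metres and radians):
On the way, in this order (a step that is already met when the one before it is completed fails the run):
1. the card stands in both guides, down on the sockets, with both levers still open (x of card_grip in the frame of rack between -0.012 and 0.012 m and y of card_grip in the frame of rack between -0.006 and 0.006 m and angle between the z axis of card and the z axis of rack, either way round below 0.09 rad and angle between the x axis of card and the x axis of rack, either way round below 0.06 rad and z of card_grip in the frame of rack between 0.1245 and 0.1295 m and value of joint each of lever_left, lever_right below 0.35 rad), for 0.3 s.
2. both levers are swung in and the card is home (x of card_grip in the frame of rack between -0.012 and 0.012 m and y of card_grip in the frame of rack between -0.006 and 0.006 m and angle between the z axis of card and the z axis of rack, either way round below 0.09 rad and angle between the x axis of card and the x axis of rack, either way round below 0.06 rad and z of card_grip in the frame of rack below 0.123 m and value of joint each of lever_left, lever_right above 1.08 rad), for 0.3 s.
At the end, for the whole second after the job is handed in: the card stands upright in both guides of the rack, pressed home (grip bar centre less than 123 mm above the bench), both ejector levers swung in past 1.08 rad, card released and at rest (all of step 2 and linear speed of card below 0.01 m/s); the robot touches nothing.
It fails at once if the card pressed on guides or sockets with more than 25 N while both levers are still open (contact force between card and rack above 25 N and value of joint each of lever_left, lever_right below 0.35 rad).
It fails at once if the gripper pressing on the rack or its levers with more than 35 N (contact force between any of the fingers, the arm and rack above 35 N).
It fails at once if another thing on the bench shifted by more than 30 mm (distance of any of bucket, tin, hanger_hook, hoof_pick, screwdriver, clothespin, jar from where it was at the start of the episode above 0.03 m).
It also fails if it takes over 72 s, if anything falls off the work surface, if the arm or the gripper's body presses on something with over 40 N, if the wrist force passes 120 N, or if a joint passes its speed limit or range.

### The arm

A 6-joint arm with a two-finger parallel gripper is mounted at the origin on the work surface. World frame = base frame: x ahead of the robot, y to its left, z up, the work surface at z = 0. Lengths are in mm, angles in degrees, forces in N, time in s.
With the tool pointing down it reaches from about 300 to 850 mm from the base axis. Payload 4.2 kg.
Tool frame: the origin (TCP) lies at the very end of the fingers, on their centre line; the grasp point (between the pads) lies 19 mm behind it (env.grip_point_offset is the distance from the TCP to the grasp point, in mm); z points along the fingers, y is the line along which they close (so a half turn about z gives the same grasp; the last joint's range is limited). The gripper opens to 91 mm and grips with 3 to 60 N. Pads are 32 mm wide; open, the fingers measure 118 mm over their backs; the gripper's body (76 mm by 178 mm) begins 60 mm behind the grasp point.
Start: joints at [74.141, 18.312, 89.639, -0, 72.044, -1.146], TCP at [146.044, 556.16, 213.976] pointing down, gripper open.
Joint ranges: [-177.97, 177.97], [-48.28, 115.42], [12.27, 149.76], [-77.06, 257.06], [2.81, 150.46], [-146.56, 146.56]. Speed limits (degrees/s): [147.25, 147.25, 180, 180, 180, 180].

### API

Orientations are given as [roll, pitch, yaw] about the fixed x, y, z axes, in that order (R = Rz(yaw) Ry(pitch) Rx(roll)).
In Python, from workcell import env gives the robot as it stands. The module is installed in compiled form; this text tells all that it offers.
- The arm moves only by the tool arm_command, never from a script. Its argument "rows" is a list of rows, each an object with "delta_pos": the shift along the tool's x, y, z in mm, a list of three; "roll": the turn about the tool's z in units of 5 degrees (1.0 is 5 degrees); "jaw": the opening in per cent of the stroke, from 0 (shut) to 100 (fully open). A call has 1 to 20 rows; each row is the pose to reach, as a shift and turn from the pose commanded when the call began, along the tool's axes at that moment; what a row does not reach only later rows make up. A row lasts 1/12 s, in which the tool goes at most 41.7 mm and 7.16 degrees, less where a joint would pass 70% of its speed; a pose out of reach is approached as far as the arm can. A call with a gripper value outside its range is refused whole. The fingers move at their own pace and stop on an object; "squeeze" is the grip in N (left out, the last holds). Time passes only in rows, so rows that repeat a pose let the fingers close. It gives the time, the measured TCP pose, the force, the opening and the grip force at its end, in the units of the state.
- env.state(): the state, without advancing time (a new reading comes with each control period).
- env.grab_frame(name): name is "scene" or "top" or "wrist"; returns a dict with "img" (420x560x3 uint8, blue, green, red), "z_map" (420x560 float32, mm along the optical axis (not along the pixel's ray), 0 where there is no reading), "fov_y" (degrees; the focal length in pixels is half the picture's height over the tangent of half this angle, whatever the lens; pixels are square), "cx", "cy" (the principal point, pixels), "dist" ([k1, k2, p1, p2, k3] as OpenCV has them; the pictures are not rectified), "R" (3x3) and "t" (3): a world point X has camera coordinates R X + t; the wrist camera has in their place "T_tool_cam" (4x4, takes a point from camera to tool coordinates, whose origin is the TCP and whose axes are the flange's). Camera axes: x right, y down, z forward; pixel columns grow to the right and rows downward; lengths in mm; the calibration is good to about 2 mm. A picture is of the moment at which its call begins: read the wrist's pose just before it.
- env.job_done(): hands the job in; it is judged then, once.
The state is a dict: "time_s": time; "qpos": joint angles; "qvel": joint speeds; "effort": joint torques, N m; "ee_pos": TCP position; "ee_rot": TCP orientation; "force": force on the tool from outside, world axes, zero at the start; "torque": the same for the moment, N m; "gripper_width": finger opening in mm; "gripper_force": force on a finger pad.
Only numpy, scipy, OpenCV 4.12 (cv2) and the standard library are available. Lean on these libraries where they do the work, as an engineer would, in place of code of your own. Each camera call takes 0.05 s, during which the arm holds its last target. There are 200 camera calls.

## Working session

There is one attempt and no reset: what is moved stays moved. The work goes in short steps, Python scripts to look and compute and a tool call to move; the robot and the scene stay as the last step left them, time stands still between calls to the robot, and variables do not carry over. Pictures are saved under pics/ and viewed, at most 10 in all, crops included, and the job is handed in when it is done.

Besides the shell and the picture viewer there is one more tool, called in YAML: its name, and indented under it one key for each argument. arm_command: Moves the arm, as the interface text tells. Its arguments: {"type":"object","properties":{"rows":{"type":"array"},"squeeze":{"type":"number"}},"required":["rows"]}

```bash
mkdir -p pics; cat > h.py <<'E'
import numpy as np, cv2, pickle
from scipy.spatial.transform import Rotation as Ro
from workcell import env
def grab(n,f):
    s=env.state(); g=env.grab_frame(n); g['s']=s
    if 'R' not in g or g.get('R') is None:
        Rt=Ro.from_euler('xyz',s['ee_rot'],degrees=True).as_matrix()
        T=np.array(g['T_tool_cam']); Rc=Rt@T[:3,:3]; tc=Rt@T[:3,3]+np.array(s['ee_pos'])
        g['R']=Rc.T; g['t']=-Rc.T@tc
    g['f']=210/np.tan(np.radians(g['fov_y'])/2)
    g['K']=np.array([[g['f'],0,g['cx']],[0,g['f'],g['cy']],[0,0,1]])
    cv2.imwrite('pics/'+f+'.png',g['img']); pickle.dump(g,open(f+'.pkl','wb')); return g
def load(f): return pickle.load(open(f+'.pkl','rb'))
def cloud(g):
    h,w=g['z_map'].shape; v,u=np.mgrid[:h,:w]
    p=np.stack([u.ravel(),v.ravel()],1).astype(np.float64)[:,None]
    n=cv2.undistortPoints(p,g['K'],np.array(g['dist'],float))[:,0]
    z=g['z_map'].ravel(); c=np.c_[n*z[:,None],z]
    W=(c-np.array(g['t']))@np.array(g['R']); W[z==0]=np.nan
    return W.reshape(h,w,3)
def ray(g,u,v,z):  # intersect pixel with height z
    n=cv2.undistortPoints(np.array([[[u,v]]],float),g['K'],np.array(g['dist'],float))[0,0]
    R=np.array(g['R']); c=-R.T@np.array(g['t']); d=R.T@np.r_[n,1]
    return c+d*(z-c[2])/d[2]
E
python3 - <<'E'
from h import *
s=env.state(); print({k:s[k] for k in('time_s','ee_pos','ee_rot','force','gripper_width')}, env.grip_point_offset)
a=grab('top','top0');b=grab('scene','scene0')
print(a['R'],a['t'],a['f'])
cv2.imwrite('pics/both.png',cv2.resize(np.hstack([a['img'],b['img']]),(800,300)))
E
```

```text
{'time_s': 0.0, 'ee_pos': array([145.9258196 , 555.65839261, 213.14859422]), 'ee_rot': array([-1.79902033e+02, -1.64596510e-03,  1.65284437e+02]), 'force': array([ 0.6718086 , -0.19226951,  0.53892185]), 'gripper_width': 91.44328011073016} 18.8
[[-1.47476254e-02 -9.99887076e-01 -2.88851702e-03]
 [-9.84462811e-01  1.50255291e-02 -1.74949154e-01]
 [ 1.74972799e-01  2.63553004e-04 -9.84573232e-01]] [  18.2378014   633.80506238 1282.90549696] 532.027903789658
```

View pics/top0.png

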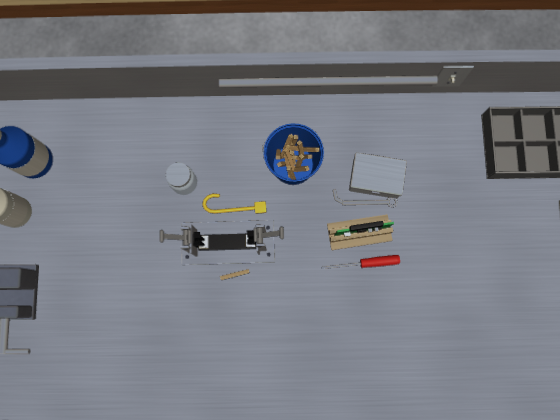

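View pics/scene0.png

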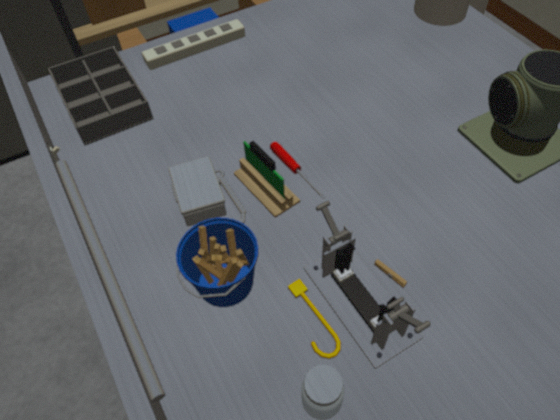

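The top view shows the rack centred near (228,241) with knobs near (163,237) and (281,233), and the card bar near (366,227). The scene view agrees, showing the card standing in the stand and the levers open.

```bash
python3 - <<'E'
from h import *
g=load('top0'); W=cloud(g)
def fit(u0,u1,v0,v1,zl,zh,name,dark=None):
    P=W[v0:v1,u0:u1].reshape(-1,3); C=g['img'][v0:v1,u0:u1].reshape(-1,3)
    m=(P[:,2]>zl)&(P[:,2]<zh)
    if dark: m&=C.max(1)<dark
    P=P[m]; r=cv2.minAreaRect(P[:,:2].astype(np.float32)); 
    e,V=np.linalg.eigh(np.cov(P[:,:2].T)); a=np.degrees(np.arctan2(V[1,1],V[0,1]))
    print(name,len(P),P.mean(0).round(1),np.median(P[:,2]).round(1),'rect',np.round(r[0],1),np.round(r[1],1),'long axis',a.round(1))
fit(325,400,205,260,105,130,'bar')
fit(325,400,205,260,105,130,'bardark',60)
fit(325,400,205,260,30,46,'stand')
fit(150,177,220,255,130,165,'knobL')
fit(270,300,220,250,130,165,'knobR')
fit(180,280,215,268,3,20,'base')
fit(185,270,215,268,85,112,'guides')
fit(185,270,215,268,20,40,'sockets')
a=cv2.resize(g['img'][215:270,150:295],None,fx=5,fy=5,interpolation=cv2.INTER_CUBIC)
b=cv2.resize(g['img'][205:255,320:405],None,fx=5,fy=5,interpolation=cv2.INTER_CUBIC)
c=np.zeros((530,730,3),np.uint8); c[:a.shape[0],:a.shape[1]]=a; c[280:530,:425]=b
cv2.imwrite('pics/c1.png',c)
E
```

```text
bar 183 [ 590.8 -186.   115.5] 115.9 rect [ 591.1 -186.3] [12.9 80. ] long axis 98.0
bardark 177 [ 590.6 -185.8  115.5] 115.9 rect [ 590.8 -186.3] [12.2 79.9] long axis 98.1
stand 381 [ 584.5 -177.7   37.4] 37.6 rect [ 559.7 -187.4] [ 97.1 159.8] long axis 94.8
knobL 128 [567.7 285.8 149.9] 151.9 rect [567.4 282.7] [28.1 35.3] long axis 91.3
knobR 100 [572.   25.5 148. ] 150.0 rect [572.2  28.5] [30.7 26.3] long axis 93.4
base 2454 [566.7 154.7   8.6] 6.9 rect [573.2 153. ] [257.3 136.1] long axis 91.0
guides 268 [567.2 168.8  97.8] 97.4 rect [569.6 152.2] [ 69.7 187.4] long axis 90.0
sockets 244 [565.5 170.7  25.6] 24.0 rect [563.3 157.9] [197.3  69.8] long axis 90.5
```

View pics/c1.png

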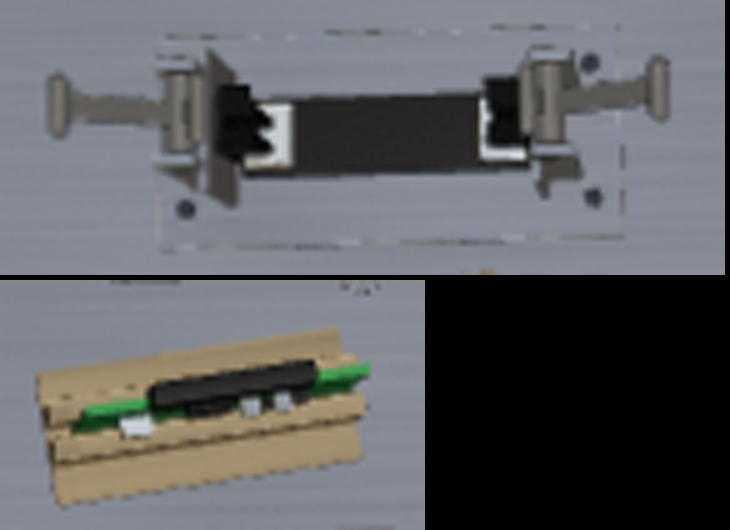

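Measured bar centre ≈ (591,-186), long axis 98°, top ≈ 116 (expected 117). The rack is near (568,156), with its long axis at about 91° and the knobs at z ≈ 150 as expected. I'll go above the rack for a wrist look before fetching the card.

arm_command:
  rows:
    - {"delta_pos": [-510, -280, -100], "roll": 14.86, "jaw": 100}
    - {"delta_pos": [-510, -280, -100], "roll": 14.86, "jaw": 100}
    - {"delta_pos": [-510, -280, -100], "roll": 14.86, "jaw": 100}
    - {"delta_pos": [-510, -280, -100], "roll": 14.86, "jaw": 100}
    - {"delta_pos": [-510, -280, -100], "roll": 14.86, "jaw": 100}
    - {"delta_pos": [-510, -280, -100], "roll": 14.86, "jaw": 100}
    - {"delta_pos": [-510, -280, -100], "roll": 14.86, "jaw": 100}
    - {"delta_pos": [-510, -280, -100], "roll": 14.86, "jaw": 100}
    - {"delta_pos": [-510, -280, -100], "roll": 14.86, "jaw": 100}
    - {"delta_pos": [-510, -280, -100], "roll": 14.86, "jaw": 100}
    - {"delta_pos": [-510, -280, -100], "roll": 14.86, "jaw": 100}
    - {"delta_pos": [-510, -280, -100], "roll": 14.86, "jaw": 100}
    - {"delta_pos": [-510, -280, -100], "roll": 14.86, "jaw": 100}
    - {"delta_pos": [-510, -280, -100], "roll": 14.86, "jaw": 100}
    - {"delta_pos": [-510, -280, -100], "roll": 14.86, "jaw": 100}
    - {"delta_pos": [-510, -280, -100], "roll": 14.86, "jaw": 100}
    - {"delta_pos": [-510, -280, -100], "roll": 14.86, "jaw": 100}
    - {"delta_pos": [-510, -280, -100], "roll": 14.86, "jaw": 100}
    - {"delta_pos": [-510, -280, -100], "roll": 14.86, "jaw": 100}
    - {"delta_pos": [-510, -280, -100], "roll": 14.86, "jaw": 100}

```text
time_s: 1.77
ee_pos: [567.1, 157.0, 314.0]
ee_rot: [-180.0, -0.0, 91.1]
force: [0.3, 0.1, -0.6]
gripper_width: 91.5
gripper_force: 0.0
```

```bash
python3 - <<'E'
from h import *
g=grab('wrist','w1'); s=g['s']; print(s['time_s'],s['ee_pos'],s['ee_rot'],s['force'])
print(np.array(g['T_tool_cam']).round(3),g['f'])
E
```

```text
1.7667 [567.14677279 157.02408797 314.03391177] [-1.79984665e+02 -1.42931477e-02  9.11064592e+01] [ 0.29322193  0.07301816 -0.58577768]
[[ 1.00000e-03 -9.63000e-01 -2.69000e-01  7.66720e+01]
 [ 1.00000e+00  1.00000e-03  0.00000e+00 -1.76000e-01]
 [-0.00000e+00 -2.69000e-01  9.63000e-01 -1.71286e+02]
 [ 0.00000e+00  0.00000e+00  0.00000e+00  1.00000e+00]] 378.06899732098543
```

View pics/w1.png

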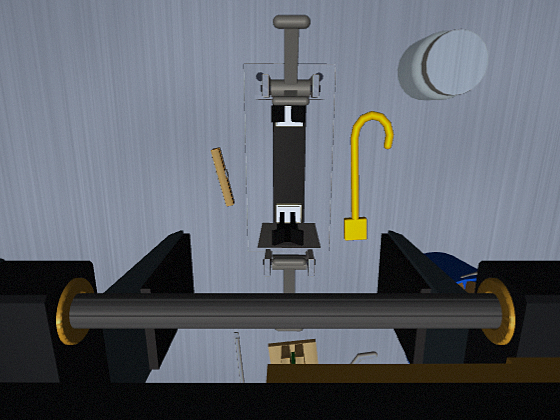

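The wrist view shows the far guide near (290,115), the near guide near (288,225) and the +y knob at (291,21). I'll enlarge both guides.

```bash
python3 - <<'E'
from h import *
g=load('w1')
a=cv2.resize(g['img'][60:135,235:345],None,fx=7,fy=7,interpolation=cv2.INTER_CUBIC)[:,:770]
b=cv2.resize(g['img'][195:275,235:345],None,fx=7,fy=7,interpolation=cv2.INTER_CUBIC)
c=np.vstack([a[:],b]); c=np.hstack([a[:525],b[:525]]); c=cv2.resize(c,None,fx=.5,fy=.5,interpolation=cv2.INTER_AREA)
cv2.imwrite('pics/c2.png',cv2.resize(np.hstack([g['img'][60:140,250:330],g['img'][195:275,250:330]]),None,fx=5,fy=5,interpolation=cv2.INTER_CUBIC))
W=cloud(g)
for n,(u0,u1,v0,v1) in dict(knobL=(268,316,8,34),).items():
    P=W[v0:v1,u0:u1].reshape(-1,3); P=P[(P[:,2]>125)]; print(n,len(P),P.min(0),P.max(0),P.mean(0))
for v in (100,105,110,200,205,210,225,235): print(v,[ (u,*W[v,u].round(0).astype(int)) for u in range(262,322,4) if W[v,u,2]>-50])
E
```

```text
knobL 565 [554.49250785 287.8617842  151.8066519 ] [583.88360949 300.79288121 163.29611814] [569.07719024 294.73775683 159.24543372]
100 [(262, np.int64(537), np.int64(237), np.int64(7)), (266, np.int64(542), np.int64(237), np.int64(6)), (270, np.int64(547), np.int64(237), np.int64(5)), (274, np.int64(555), np.int64(236), np.int64(136)), (278, np.int64(559), np.int64(236), np.int64(136)), (282, np.int64(563), np.int64(236), np.int64(137)), (286, np.int64(566), np.int64(236), np.int64(137)), (290, np.int64(570), np.int64(236), np.int64(136)), (294, np.int64(573), np.int64(236), np.int64(137)), (298, np.int64(577), np.int64(236), np.int64(137)), (302, np.int64(580), np.int64(237), np.int64(138)), (306, np.int64(584), np.int64(237), np.int64(136)), (310, np.int64(596), np.int64(238), np.int64(7)), (314, np.int64(601), np.int64(238), np.int64(5)), (318, np.int64(605), np.int64(238), np.int64(6))]
105 [(262, np.int64(537), np.int64(231), np.int64(5)), (266, np.int64(542), np.int64(231), np.int64(6)), (270, np.int64(547), np.int64(231), np.int64(8)), (274, np.int64(555), np.int64(232), np.
[... 4441 characters left out ...]
66, np.int64(546), np.int64(80), np.int64(57)), (270, np.int64(550), np.int64(81), np.int64(57)), (274, np.int64(556), np.int64(98), np.int64(104)), (278, np.int64(561), np.int64(97), np.int64(101)), (282, np.int64(565), np.int64(95), np.int64(97)), (286, np.int64(569), np.int64(87), np.int64(74)), (290, np.int64(574), np.int64(87), np.int64(73)), (294, np.int64(578), np.int64(96), np.int64(98)), (298, np.int64(582), np.int64(97), np.int64(102)), (302, np.int64(586), np.int64(98), np.int64(104)), (306, np.int64(594), np.int64(81), np.int64(56)), (310, np.int64(598), np.int64(81), np.int64(56)), (314, np.int64(603), np.int64(82), np.int64(57)), (318, np.int64(613), np.int64(64), np.int64(7))]
```

View pics/c2.png

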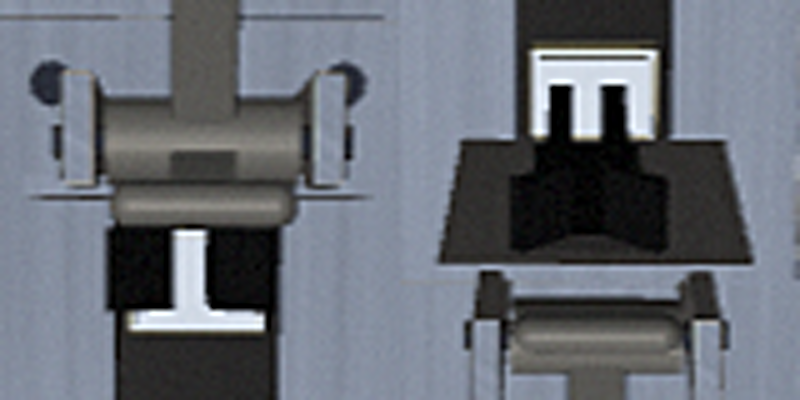

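```bash
python3 - <<'E'
from h import *
g=load('w1')
def mid(a,b,v,z): 
    p,q=ray(g,a,v,z),ray(g,b,v,z); print(v,z,p.round(1),q.round(1),((p+q)/2).round(1))
mid(271.2,305.8,115,105); mid(272,303.6,236,105)      # lead-in outer
mid(284.4,291.6,112,60); mid(284.4,290.6,222,85)      # gap
mid(262.4,319.6,84,125); mid(264,314.6,265,125)       # brackets
mid(273,305.4,135,18); mid(273.4,303.8,198,18)        # black strip
mid(245,335,66,6); mid(245,330,248,6)
mid(273.5,310,21,159)
# card via wrist not visible; refine bar w/ scene
s=load('scene0'); W=cloud(s).reshape(-1,3); C=s['img'].reshape(-1,3)
m=(abs(W[:,0]-591)<40)&(abs(W[:,1]+186)<60)&(W[:,2]>95)&(C.max(1)<60); P=W[m]; t=P[P[:,2]>np.percentile(P[:,2],60)]
print(len(P),P.min(0),P.max(0),cv2.minAreaRect(P[:,:2].astype(np.float32)))
E
```

```text
115 105 [552.  222.1 105. ] [585.8 222.8 105. ] [568.9 222.4 105. ]
236 105 [554.2  96.8 105. ] [587.9  97.5 105. ] [571.   97.1 105. ]
112 60 [564.8 224.2  60. ] [572.6 224.3  60. ] [568.7 224.2  60. ]
222 85 [567.2 106.3  85. ] [574.1 106.5  85. ] [570.6 106.4  85. ]
84 125 [544.4 249.8 125. ] [596.3 250.9 125. ] [570.4 250.4 125. ]
265 125 [546.9  72.  125. ] [599.1  73.1 125. ] [573.   72.6 125. ]
135 18 [551.3 195.8  18. ] [590.8 196.6  18. ] [571.1 196.2  18. ]
198 18 [552.8 116.8  18. ] [591.5 117.6  18. ] [572.2 117.2  18. ]
66 6 [516.6 275.2   6. ] [623.9 277.4   6. ] [570.3 276.3   6. ]
248 6 [514.8  43.1   6. ] [630.1  45.5   6. ] [572.5  44.3   6. ]
21 159 [555.  295.7 159. ] [583.7 296.3 159. ] [569.3 296.  159. ]
294 [ 584.36371317 -224.60882404   95.31024042] [ 603.48015045 -143.68738836  121.63650473] ((592.7410278320312, -184.29824829101562), (13.29991626739502, 80.90477752685547), 8.915740013122559)
```

```bash
python3 - <<'E'
from h import *
g=load('w1')
for n,v1,v2,z in (('socket',126.2,204,30),('guide',122,230,105),('guideouter',105.4,245,105),('strip',None,None,18)):
    if v1: a,b=ray(g,288.5,v1,z)[1],ray(g,288.5,v2,z)[1]; print(n,a.round(1),b.round(1),'mid',((a+b)/2).round(1),'half',((a-b)/2).round(1))
for u,v in ((300,115),(300,118),(300,120),(300,121),(300,122),(300,123),(280,228),(280,229),(280,230),(280,231),(280,232),(280,240),(280,243),(280,245)): print(u,v,cloud(g)[v,u].round(1))
t=load('top0')
print([ray(t,150+x/5,215+y/5,z).round(1) for x,y,z in ((293,130,30),(480,130,30),(60,105,157),(657,88,157),(393,135,18),(158,145,2),(622,145,2))])
E
```

```text
socket 207.4 112.5 mid 159.9 half 47.4
guide 215.7 103.9 mid 159.8 half 55.9
guideouter 231.5 86.9 mid 159.2 half 72.3
300 115 [580.3 222.5 101.5]
300 118 [580.3 219.7 102.4]
300 120 [580.4 217.8 102.5]
300 121 [580.4 216.8 103.1]
300 122 [583.2 212.5  30.9]
300 123 [583.3 211.3  30.1]
280 228 [562.5 102.9  96. ]
280 229 [562.5 102.1  97.1]
280 230 [562.6 101.5  98.5]
280 231 [562.6 100.3  98.5]
280 232 [562.6  99.5  99.3]
280 240 [562.8  90.4  99.7]
280 243 [562.8  86.9  99.5]
280 245 [562.8  80.7  89.4]
[array([570.1, 203.3,  30. ]), array([568.7, 108.1,  30. ]), array([567.2, 293. , 157. ]), array([571. ,  16.8, 157. ]), array([568.3, 153.6,  18. ]), array([566.8, 277.6,   2. ]), array([563.3,  36.5,   2. ])]
```

Guide pair: middle about (569.9, 159.7), rack yaw about 0.9°, and the half widths of 55.9 and 72.3 match the 56/72 given. Next I'll go above the card for a look through the same wrist camera.

arm_command:
  rows:
    - {"delta_pos": [-343, 18, 60], "roll": -1.44, "jaw": 100}
    - {"delta_pos": [-343, 18, 60], "roll": -1.44, "jaw": 100}
    - {"delta_pos": [-343, 18, 60], "roll": -1.44, "jaw": 100}
    - {"delta_pos": [-343, 18, 60], "roll": -1.44, "jaw": 100}
    - {"delta_pos": [-343, 18, 60], "roll": -1.44, "jaw": 100}
    - {"delta_pos": [-343, 18, 60], "roll": -1.44, "jaw": 100}
    - {"delta_pos": [-343, 18, 60], "roll": -1.44, "jaw": 100}
    - {"delta_pos": [-343, 18, 60], "roll": -1.44, "jaw": 100}
    - {"delta_pos": [-343, 18, 60], "roll": -1.44, "jaw": 100}
    - {"delta_pos": [-343, 18, 60], "roll": -1.44, "jaw": 100}
    - {"delta_pos": [-343, 18, 60], "roll": -1.44, "jaw": 100}
    - {"delta_pos": [-343, 18, 60], "roll": -1.44, "jaw": 100}
    - {"delta_pos": [-343, 18, 60], "roll": -1.44, "jaw": 100}

```text
time_s: 2.9
ee_pos: [592.3, -185.1, 254.5]
ee_rot: [180.0, -0.0, 98.3]
force: [-0.6, -0.5, 1.0]
gripper_width: 90.7
gripper_force: 0.0
```

```bash
python3 - <<'E'
from h import *
g=grab('wrist','w2'); s=g['s']; print(s['time_s'],s['ee_pos'],s['ee_rot'],s['force'])
W=cloud(g); P=W.reshape(-1,3); C=g['img'].reshape(-1,3)
m=(abs(P[:,0]-591)<30)&(abs(P[:,1]+186)<60)&(P[:,2]>110)&(P[:,2]<125); Q=P[m]
print(len(Q),Q.mean(0),np.median(Q[:,2]),cv2.minAreaRect(Q[:,:2].astype(np.float32)))
m=(abs(P[:,0]-591)<40)&(abs(P[:,1]+186)<90)&(P[:,2]>75)&(P[:,2]<100)&(C[:,1]>C[:,2]+30); Q=P[m]
print('board',len(Q),np.median(Q[:,2]),Q.min(0),Q.max(0),cv2.minAreaRect(Q[:,:2].astype(np.float32)))
cv2.imwrite('pics/c3.png',cv2.resize(g['img'][0:300,200:380],None,fx=2,fy=2))
E
```

```text
2.9 [ 592.28379835 -185.10376378  254.50267127] [ 1.79954215e+02 -1.72701541e-02  9.83022358e+01] [-0.55989787 -0.47534075  1.04010173]
1275 [ 592.35734346 -183.59904246  117.27437138] 117.34673420405599 ((592.807373046875, -185.44692993164062), (11.193954467773438, 79.5418930053711), 8.169189453125)
board 318 93.39763743563569 [ 580.48521415 -254.69418395   91.0055087 ] [ 604.27832752 -116.25812751   95.62148254] ((592.6964111328125, -185.48428344726562), (4.378779411315918, 139.43295288085938), 8.292223930358887)
```

View pics/c3.png

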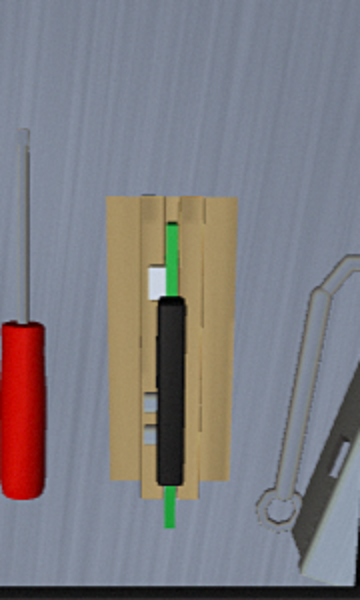

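The bar is right below the fingers at (592.7,-185.5) with its axis at 98.2°, and nothing is in the way. Descending and gripping.

arm_command:
  rows:
    - {"delta_pos": [-0.4, 0.4, 40], "roll": 0, "jaw": 100}
    - {"delta_pos": [-0.4, 0.4, 80], "roll": 0, "jaw": 100}
    - {"delta_pos": [-0.4, 0.4, 115], "roll": 0, "jaw": 80}
    - {"delta_pos": [-0.4, 0.4, 140], "roll": 0, "jaw": 60}
    - {"delta_pos": [-0.4, 0.4, 158], "roll": 0, "jaw": 45}
    - {"delta_pos": [-0.4, 0.4, 168], "roll": 0, "jaw": 35}
    - {"delta_pos": [-0.4, 0.4, 168], "roll": 0, "jaw": 30}
    - {"delta_pos": [-0.4, 0.4, 168], "roll": 0, "jaw": 20}
    - {"delta_pos": [-0.4, 0.4, 168], "roll": 0, "jaw": 10}
    - {"delta_pos": [-0.4, 0.4, 168], "roll": 0, "jaw": 5}
    - {"delta_pos": [-0.4, 0.4, 168], "roll": 0, "jaw": 0}
    - {"delta_pos": [-0.4, 0.4, 168], "roll": 0, "jaw": 0}
    - {"delta_pos": [-0.4, 0.4, 168], "roll": 0, "jaw": 0}
    - {"delta_pos": [-0.4, 0.4, 168], "roll": 0, "jaw": 0}
    - {"delta_pos": [-0.4, 0.4, 168], "roll": 0, "jaw": 0}
    - {"delta_pos": [-0.4, 0.4, 168], "roll": 0, "jaw": 0}
    - {"delta_pos": [-0.4, 0.4, 168], "roll": 0, "jaw": 0}
    - {"delta_pos": [-0.4, 0.4, 168], "roll": 0, "jaw": 0}
  squeeze: 30

```text
time_s: 4.45
ee_pos: [592.7, -187.3, 86.2]
ee_rot: [180.0, 0.0, 98.2]
force: [-0.8, 0.1, 2.2]
gripper_width: 11.6
gripper_force: 30.0
```

arm_command:
  rows:
    - {"delta_pos": [0, 0, -10], "roll": 0, "jaw": 0}
    - {"delta_pos": [0, 0, -25], "roll": 0, "jaw": 0}
    - {"delta_pos": [0, 0, -45], "roll": 0, "jaw": 0}
    - {"delta_pos": [0, 0, -75], "roll": 0, "jaw": 0}
    - {"delta_pos": [0, 0, -105], "roll": 0, "jaw": 0}
    - {"delta_pos": [0, 0, -135], "roll": 0, "jaw": 0}
    - {"delta_pos": [0, 0, -160], "roll": 0, "jaw": 0}
    - {"delta_pos": [0, 0, -180], "roll": 0, "jaw": 0}
    - {"delta_pos": [0, 0, -190], "roll": 0, "jaw": 0}
    - {"delta_pos": [0, 0, -190], "roll": 0, "jaw": 0}
    - {"delta_pos": [0, 0, -190], "roll": 0, "jaw": 0}

```text
time_s: 5.37
ee_pos: [592.2, -187.0, 275.2]
ee_rot: [-179.9, -0.0, 98.2]
force: [0.8, 0.4, -2.8]
gripper_width: 11.6
gripper_force: 30.0
```

```bash
python3 - <<'E'
from h import *
g=grab('wrist','w3'); s=g['s']; print(s['time_s'],s['ee_pos'],s['ee_rot'],s['force'],s['gripper_width'])
P=cloud(g).reshape(-1,3); C=g['img'].reshape(-1,3)
# tool-frame positions
T=np.array(g['T_tool_cam']); h,w=g['z_map'].shape
Pc=P@np.array(g['R']).T+np.array(g['t']); Pt=Pc@T[:3,:3].T+T[:3,3]
m=(abs(Pt[:,1])<15)&(abs(Pt[:,0])<90)&(Pt[:,2]>-45)&(Pt[:,2]<20)
b=Pt[m&(C[:,1]>C[:,2].astype(int)+30)]; print('board',len(b),b.min(0).round(1),b.max(0).round(1),np.median(b,0).round(1), np.polyfit(b[:,0],b[:,1],1))
k=Pt[m&(C.max(1)<50)&(Pt[:,2]>-40)]; print('bar',len(k),k.min(0).round(1),k.max(0).round(1))
E
```

```text
5.3667 [ 592.15486304 -187.03682765  275.21384337] [-1.79942838e+02 -3.63310704e-02  9.81854779e+01] [ 0.79434168  0.36478088 -2.82403818] 11.557433320933933
board 851 [41.  -2.4 -9.5] [71.3  2.5  7.3] [56.7 -0.1 -7.3] [-0.0021582   0.18447039]
bar 5435 [-33.3 -15.  -40. ] [71.4 15.   8.7]
```

arm_command:
  rows:
    - {"delta_pos": [15, 1, 0], "roll": 0.1, "jaw": 0}
    - {"delta_pos": [45, 3, 0], "roll": 0.2, "jaw": 0}
    - {"delta_pos": [80, 6, 0], "roll": 0.35, "jaw": 0}
    - {"delta_pos": [115, 9, 0], "roll": 0.5, "jaw": 0}
    - {"delta_pos": [150, 12, 0], "roll": 0.65, "jaw": 0}
    - {"delta_pos": [185, 15, 0], "roll": 0.8, "jaw": 0}
    - {"delta_pos": [220, 18, 0], "roll": 0.95, "jaw": 0}
    - {"delta_pos": [255, 21, 0], "roll": 1.1, "jaw": 0}
    - {"delta_pos": [290, 24, 0], "roll": 1.25, "jaw": 0}
    - {"delta_pos": [318, 26, 0], "roll": 1.38, "jaw": 0}
    - {"delta_pos": [336, 27, 0], "roll": 1.46, "jaw": 0}
    - {"delta_pos": [345, 27, 0], "roll": 1.46, "jaw": 0}
    - {"delta_pos": [345, 27, 20], "roll": 1.46, "jaw": 0}
    - {"delta_pos": [345, 27, 40], "roll": 1.46, "jaw": 0}
    - {"delta_pos": [345, 27, 50], "roll": 1.46, "jaw": 0}
    - {"delta_pos": [345, 27, 50], "roll": 1.46, "jaw": 0}
    - {"delta_pos": [345, 27, 50], "roll": 1.46, "jaw": 0}

```text
time_s: 6.83
ee_pos: [569.9, 157.5, 225.1]
ee_rot: [-179.9, 0.0, 90.8]
force: [0.3, 1.1, -1.8]
gripper_width: 11.6
gripper_force: 30.0
```

```bash
python3 - <<'E'
from h import *
g=grab('wrist','w4'); s=g['s']; print(s['time_s'],s['ee_pos'],s['ee_rot'],s['force'],s['gripper_width'])
cv2.imwrite('pics/c4.png',cv2.resize(g['img'][0:200,200:380],None,fx=3,fy=3,interpolation=cv2.INTER_CUBIC))
E
```

```text
6.8333 [569.89333777 157.46971185 225.14792206] [-1.79882397e+02  3.52615660e-02  9.08494122e+01] [ 0.25629957  1.13103145 -1.78175519] 11.601901813942673
```

View pics/c4.png

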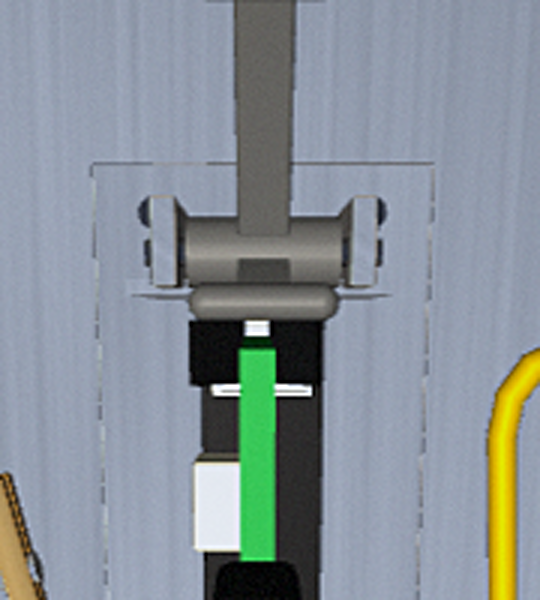

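```bash
python3 - <<'E'
from h import *
g=load('w4'); print(g['cx'],g['cy'])
f=lambda x,y,z: ray(g,200+(x+1)/3-.33,(y+1)/3-.33,z).round(1)
zt=225.1+18.8-12
print('card end',f(239,352,zt),f(275,352,zt),'back end y',f(257,349,zt), 'low', f(257,549,zt))
print('guide',f(189,350,105),f(322,350,105),'slot',f(244,328,60),f(270,328,60), 'inner edge',f(300,384,105))
E
```

```text
285.1961700667046 208.51058195115743
card end [566.3 228.2 231.9] [571.4 228.3 231.9] back end y [568.9 228.7 231.9] low [569.4 199.9 231.9]
guide [551.9 223.8 105. ] [585.1 224.4 105. ] slot [565.  228.6  60. ] [572.5 228.8  60. ] inner edge [579.8 216.  105. ]
```

The card end at x 568.9 matches the guide at 568.6, and it needs about 1.3 mm more in y. Lowering into the lead-in while watching the force.

arm_command:
  rows:
    - {"delta_pos": [1.3, -0.2, 12], "roll": 0, "jaw": 0}
    - {"delta_pos": [1.3, -0.2, 26], "roll": 0, "jaw": 0}
    - {"delta_pos": [1.3, -0.2, 36], "roll": 0, "jaw": 0}
    - {"delta_pos": [1.3, -0.2, 42], "roll": 0, "jaw": 0}
    - {"delta_pos": [1.3, -0.2, 46], "roll": 0, "jaw": 0}
    - {"delta_pos": [1.3, -0.2, 49], "roll": 0, "jaw": 0}
    - {"delta_pos": [1.3, -0.2, 51], "roll": 0, "jaw": 0}
    - {"delta_pos": [1.3, -0.2, 51], "roll": 0, "jaw": 0}

```text
time_s: 7.55
ee_pos: [570.0, 159.4, 175.0]
ee_rot: [180.0, -0.0, 90.9]
force: [0.7, 0.8, -1.8]
gripper_width: 11.6
gripper_force: 30.0
```

arm_command:
  rows:
    - {"delta_pos": [0, 0, 1], "roll": 0, "jaw": 0}
    - {"delta_pos": [0, 0, 2], "roll": 0, "jaw": 0}
    - {"delta_pos": [0, 0, 3], "roll": 0, "jaw": 0}
    - {"delta_pos": [0, 0, 4], "roll": 0, "jaw": 0}
    - {"delta_pos": [0, 0, 5], "roll": 0, "jaw": 0}
    - {"delta_pos": [0, 0, 5], "roll": 0, "jaw": 0}

```text
time_s: 8.05
ee_pos: [569.8, 159.4, 169.7]
ee_rot: [-180.0, -0.0, 90.9]
force: [0.4, -0.8, -3.3]
gripper_width: 12.0
gripper_force: 30.0
```

arm_command:
  rows:
    - {"delta_pos": [0, 0, 1.5], "roll": 0, "jaw": 0}
    - {"delta_pos": [0, 0, 3], "roll": 0, "jaw": 0}
    - {"delta_pos": [0, 0, 4.5], "roll": 0, "jaw": 0}
    - {"delta_pos": [0, 0, 6], "roll": 0, "jaw": 0}
    - {"delta_pos": [0, 0, 7], "roll": 0, "jaw": 0}
    - {"delta_pos": [0, 0, 8], "roll": 0, "jaw": 0}
    - {"delta_pos": [0, 0, 8], "roll": 0, "jaw": 0}

```text
time_s: 8.63
ee_pos: [569.8, 159.4, 161.7]
ee_rot: [-180.0, 0.0, 90.9]
force: [0.2, 0.0, -2.8]
gripper_width: 12.3
gripper_force: 30.0
```

arm_command:
  rows:
    - {"delta_pos": [0, 0, 2], "roll": 0, "jaw": 0}
    - {"delta_pos": [0, 0, 4], "roll": 0, "jaw": 0}
    - {"delta_pos": [0, 0, 6], "roll": 0, "jaw": 0}
    - {"delta_pos": [0, 0, 8], "roll": 0, "jaw": 0}
    - {"delta_pos": [0, 0, 10], "roll": 0, "jaw": 0}
    - {"delta_pos": [0, 0, 12], "roll": 0, "jaw": 0}
    - {"delta_pos": [0, 0, 14], "roll": 0, "jaw": 0}
    - {"delta_pos": [0, 0, 15], "roll": 0, "jaw": 0}
    - {"delta_pos": [0, 0, 15], "roll": 0, "jaw": 0}

```text
time_s: 9.38
ee_pos: [569.8, 159.4, 146.6]
ee_rot: [-180.0, 0.0, 90.9]
force: [0.2, -0.6, -2.6]
gripper_width: 11.7
gripper_force: 30.0
```

```bash
python3 - <<'E'
from h import *
g=grab('wrist','w5'); s=g['s']; print(s['time_s'],s['ee_pos'],s['force'],s['torque'],s['gripper_width'])
cv2.imwrite('pics/c5.png',cv2.resize(g['img'][0:200,200:380],None,fx=3,fy=3,interpolation=cv2.INTER_CUBIC))
E
```

```text
9.3833 [569.75198857 159.41536173 146.614445  ] [ 0.23783594 -0.59795321 -2.59598017] [-0.08252474  0.0846204   0.03387196] 11.701453465052053
```

View pics/c5.png

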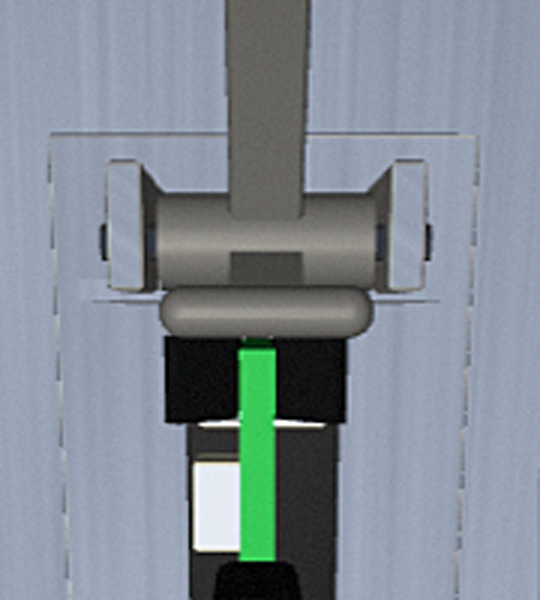

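The card stands centred in the guide (239–275 within 165–346) with almost no force. I'll continue down to just above the sockets.

arm_command:
  rows:
    - {"delta_pos": [0, 0, 3], "roll": 0, "jaw": 0}
    - {"delta_pos": [0, 0, 6], "roll": 0, "jaw": 0}
    - {"delta_pos": [0, 0, 9], "roll": 0, "jaw": 0}
    - {"delta_pos": [0, 0, 12], "roll": 0, "jaw": 0}
    - {"delta_pos": [0, 0, 15], "roll": 0, "jaw": 0}
    - {"delta_pos": [0, 0, 18], "roll": 0, "jaw": 0}
    - {"delta_pos": [0, 0, 20], "roll": 0, "jaw": 0}
    - {"delta_pos": [0, 0, 20], "roll": 0, "jaw": 0}

```text
time_s: 10.1
ee_pos: [569.6, 159.4, 126.3]
ee_rot: [-179.9, 0.0, 90.9]
force: [-0.1, 0.4, -2.3]
gripper_width: 11.9
gripper_force: 30.0
```

arm_command:
  rows:
    - {"delta_pos": [0, 0, 2], "roll": 0, "jaw": 0}
    - {"delta_pos": [0, 0, 4], "roll": 0, "jaw": 0}
    - {"delta_pos": [0, 0, 6], "roll": 0, "jaw": 0}
    - {"delta_pos": [0, 0, 8], "roll": 0, "jaw": 0}
    - {"delta_pos": [0, 0, 10], "roll": 0, "jaw": 0}
    - {"delta_pos": [0, 0, 12], "roll": 0, "jaw": 0}
    - {"delta_pos": [0, 0, 14], "roll": 0, "jaw": 0}
    - {"delta_pos": [0, 0, 14], "roll": 0, "jaw": 0}

```text
time_s: 10.77
ee_pos: [569.6, 159.4, 112.4]
ee_rot: [-180.0, 0.0, 90.9]
force: [0.1, -0.3, -2.7]
gripper_width: 11.9
gripper_force: 30.0
```

arm_command:
  rows:
    - {"delta_pos": [0, 0, 0.5], "roll": 0, "jaw": 0}
    - {"delta_pos": [0, 0, 1], "roll": 0, "jaw": 0}
    - {"delta_pos": [0, 0, 1.5], "roll": 0, "jaw": 0}
    - {"delta_pos": [0, 0, 2], "roll": 0, "jaw": 0}
    - {"delta_pos": [0, 0, 2.5], "roll": 0, "jaw": 0}
    - {"delta_pos": [0, 0, 3], "roll": 0, "jaw": 0}
    - {"delta_pos": [0, 0, 3], "roll": 0, "jaw": 0}

```text
time_s: 11.35
ee_pos: [569.9, 159.5, 109.9]
ee_rot: [-180.0, -0.0, 90.9]
force: [0.4, -0.9, -1.4]
gripper_width: 11.6
gripper_force: 30.0
```

arm_command:
  rows:
    - {"delta_pos": [0, 0, 0.3], "roll": 0, "jaw": 0}
    - {"delta_pos": [0, 0, 0.6], "roll": 0, "jaw": 0}
    - {"delta_pos": [0, 0, 0.8], "roll": 0, "jaw": 0}
    - {"delta_pos": [0, 0, 1], "roll": 0, "jaw": 0}
    - {"delta_pos": [0, 0, 1], "roll": 0, "jaw": 0}

```text
time_s: 11.77
ee_pos: [569.9, 159.5, 108.9]
ee_rot: [-180.0, -0.0, 90.9]
force: [0.7, 0.4, -2.6]
gripper_width: 11.9
gripper_force: 30.0
```

arm_command:
  rows:
    - {"delta_pos": [0, 0, 0.3], "roll": 0, "jaw": 0}
    - {"delta_pos": [0, 0, 0.6], "roll": 0, "jaw": 0}
    - {"delta_pos": [0, 0, 0.8], "roll": 0, "jaw": 0}
    - {"delta_pos": [0, 0, 1], "roll": 0, "jaw": 0}
    - {"delta_pos": [0, 0, 1], "roll": 0, "jaw": 0}

```text
time_s: 12.18
ee_pos: [570.0, 159.5, 108.1]
ee_rot: [180.0, -0.0, 90.9]
force: [0.3, -0.0, -2.0]
gripper_width: 11.7
gripper_force: 30.0
```

arm_command:
  rows:
    - {"delta_pos": [0, 0, 0.3], "roll": 0, "jaw": 0}
    - {"delta_pos": [0, 0, 0.6], "roll": 0, "jaw": 0}
    - {"delta_pos": [0, 0, 0.8], "roll": 0, "jaw": 0}
    - {"delta_pos": [0, 0, 0.8], "roll": 0, "jaw": 0}

```text
time_s: 12.52
ee_pos: [570.0, 159.5, 107.8]
ee_rot: [180.0, -0.0, 90.9]
force: [-2.2, -0.3, 3.7]
gripper_width: 12.0
gripper_force: 30.0
```

Contact with the sockets at about 6 N. Letting go and rising.

arm_command:
  rows:
    - {"delta_pos": [0, 0, 0], "roll": 0, "jaw": 15}
    - {"delta_pos": [0, 0, 0], "roll": 0, "jaw": 25}
    - {"delta_pos": [0, 0, 0], "roll": 0, "jaw": 40}
    - {"delta_pos": [0, 0, 0], "roll": 0, "jaw": 50}
    - {"delta_pos": [0, 0, 0], "roll": 0, "jaw": 50}
    - {"delta_pos": [0, 0, 0], "roll": 0, "jaw": 50}
    - {"delta_pos": [0, 0, -20], "roll": 0, "jaw": 50}
    - {"delta_pos": [0, 0, -50], "roll": 0, "jaw": 50}
    - {"delta_pos": [0, 0, -90], "roll": 0, "jaw": 50}
    - {"delta_pos": [0, 0, -130], "roll": 0, "jaw": 50}
    - {"delta_pos": [0, 0, -170], "roll": 0, "jaw": 30}
    - {"delta_pos": [0, 0, -200], "roll": 0, "jaw": 0}
    - {"delta_pos": [0, 0, -205], "roll": 0, "jaw": 0}
    - {"delta_pos": [0, 0, -205], "roll": 0, "jaw": 0}
    - {"delta_pos": [0, 0, -205], "roll": 0, "jaw": 0}

```text
time_s: 13.77
ee_pos: [569.6, 159.3, 311.3]
ee_rot: [-179.9, 0.0, 90.9]
force: [0.6, -0.3, -0.4]
gripper_width: 14.8
gripper_force: 0.0
```

```bash
python3 - <<'E'
from h import *
g=grab('wrist','w6'); s=g['s']; print(s['time_s'],s['ee_pos'],s['force'],s['gripper_width'])
P=cloud(g).reshape(-1,3); C=g['img'].reshape(-1,3)
m=(abs(P[:,0]-570)<20)&(abs(P[:,1]-160)<60)&(P[:,2]>128)&(P[:,2]<160)&(C.max(1)<60); Q=P[m]
print(len(Q),Q.mean(0),np.median(Q[:,2]),cv2.minAreaRect(Q[:,:2].astype(np.float32)))
m=(abs(P[:,0]-570)<30)&(P[:,1]>275)&(P[:,2]>130)&(P[:,2]<190); Q=P[m]; print('knobL',len(Q),Q.mean(0),Q.min(0),Q.max(0))
t=grab('top','top1'); P=cloud(t).reshape(-1,3)
for a,b,n in ((270,320,'L'),(0,40,'R')):
    m=(abs(P[:,0]-570)<30)&(P[:,1]>a)&(P[:,1]<b)&(P[:,2]>130)&(P[:,2]<190); Q=P[m]; print(n,len(Q),Q.mean(0),Q.min(0),Q.max(0))
o=np.hstack([g['img'],t['img'][:, :]]); cv2.imwrite('pics/c6.png',cv2.resize(g['img'],None,fx=1.4,fy=1.4))
E
```

```text
13.7667 [569.55870127 159.33020387 311.2930095 ] [ 0.6287618  -0.26017088 -0.43472561] 14.773540709635137
1065 [570.08067797 162.27253346 139.07638917] 139.15790337272838 ((570.1173706054688, 160.968017578125), (11.525774002075195, 80.11013793945312), 0.845319390296936)
knobL 848 [569.25778996 290.55996828 155.73692155] [554.27426428 275.28196867 141.31307489] [583.51950136 301.03888125 163.29693349]
L 59 [568.28870506 280.52072806 145.73999165] [561.75361693 270.3787497  135.09080033] [579.48347621 291.93815126 158.72692873]
R 91 [572.07323873  23.74761496 148.78788174] [558.05905621  13.03143115 133.16051192] [584.85296417  39.1299387  160.97696425]
```

View pics/c6.png

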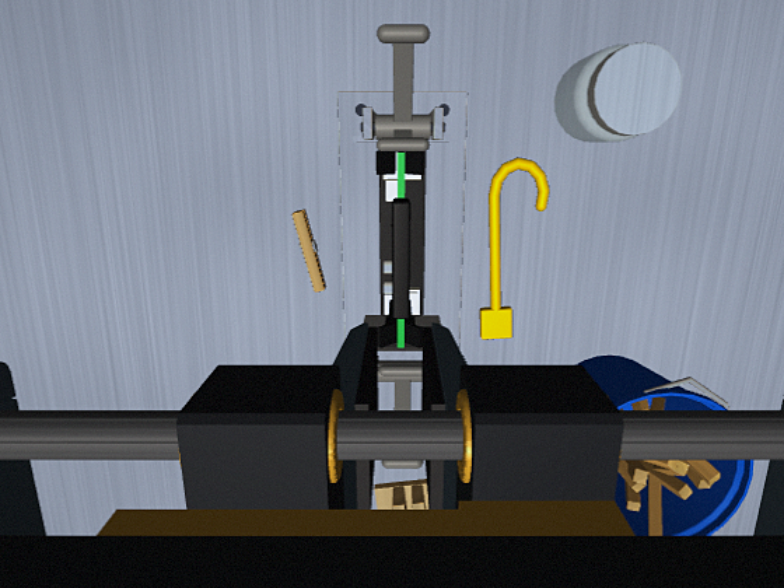

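The card rests with its bar top at 139.1 (centre 127.1), free and upright. Left knob: centre about (569, 294.7, 158), so lean ≈ 0.80. Next I'll go outside the left knob with the fingers shut.

arm_command:
  rows:
    - {"delta_pos": [40, 1, 0], "roll": 0, "jaw": 0}
    - {"delta_pos": [80, 2, 0], "roll": 0, "jaw": 0}
    - {"delta_pos": [120, 2, 0], "roll": 0, "jaw": 0}
    - {"delta_pos": [160, 2, 20], "roll": 0, "jaw": 0}
    - {"delta_pos": [175, 2, 50], "roll": 0, "jaw": 0}
    - {"delta_pos": [175, 2, 90], "roll": 0, "jaw": 0}
    - {"delta_pos": [175, 2, 125], "roll": 0, "jaw": 0}
    - {"delta_pos": [175, 2, 150], "roll": 0, "jaw": 0}
    - {"delta_pos": [175, 2, 161], "roll": 0, "jaw": 0}
    - {"delta_pos": [175, 2, 161], "roll": 0, "jaw": 0}
    - {"delta_pos": [175, 2, 161], "roll": 0, "jaw": 0}

```text
time_s: 14.78
ee_pos: [569.4, 334.4, 150.9]
ee_rot: [-180.0, 0.0, 90.9]
force: [-0.1, -0.2, 0.0]
gripper_width: 0.8
gripper_force: 0.0
```

arm_command:
  rows:
    - {"delta_pos": [-8, 0, 0], "roll": 0, "jaw": 0}
    - {"delta_pos": [-14, 0, 0], "roll": 0, "jaw": 0}
    - {"delta_pos": [-17, 0, 0], "roll": 0, "jaw": 0}
    - {"delta_pos": [-19, 0, 0], "roll": 0, "jaw": 0}
    - {"delta_pos": [-21, 0, -2], "roll": 0, "jaw": 0}
    - {"delta_pos": [-23.5, 0, -4], "roll": 0, "jaw": 0}
    - {"delta_pos": [-26, 0, -6], "roll": 0, "jaw": 0}
    - {"delta_pos": [-28.5, 0, -8], "roll": 0, "jaw": 0}

```text
time_s: 15.45
ee_pos: [570.7, 309.4, 162.0]
ee_rot: [179.7, -0.5, 90.8]
force: [-0.9, 7.9, 3.1]
gripper_width: 0.7
gripper_force: 4.3
```

arm_command:
  rows:
    - {"delta_pos": [-3, 0, -1.5], "roll": 0, "jaw": 0}
    - {"delta_pos": [-6, 0, -3], "roll": 0, "jaw": 0}
    - {"delta_pos": [-9, 0, -5], "roll": 0, "jaw": 0}
    - {"delta_pos": [-12, 0, -6], "roll": 0, "jaw": 0}
    - {"delta_pos": [-15, 0, -7], "roll": 0, "jaw": 0}
    - {"delta_pos": [-18, 0, -8], "roll": 0, "jaw": 0}
    - {"delta_pos": [-21, 0, -9], "roll": 0, "jaw": 0}
    - {"delta_pos": [-24, 0, -9.5], "roll": 0, "jaw": 0}

```text
time_s: 16.12
ee_pos: [571.6, 284.6, 172.2]
ee_rot: [179.6, -0.4, 90.9]
force: [0.1, 6.3, 5.2]
gripper_width: 0.6
gripper_force: 2.9
```

arm_command:
  rows:
    - {"delta_pos": [-2, 0, 0], "roll": 0, "jaw": 0}
    - {"delta_pos": [-4, 0, 0.5], "roll": 0, "jaw": 0}
    - {"delta_pos": [-6, 0, 1], "roll": 0, "jaw": 0}
    - {"delta_pos": [-8, 0, 1.5], "roll": 0, "jaw": 0}
    - {"delta_pos": [-10, 0, 2], "roll": 0, "jaw": 0}
    - {"delta_pos": [-12, 0, 2], "roll": 0, "jaw": 0}
    - {"delta_pos": [-13, 0, 2], "roll": 0, "jaw": 0}
    - {"delta_pos": [-13, 0, 2], "roll": 0, "jaw": 0}

```text
time_s: 16.78
ee_pos: [571.1, 270.8, 168.4]
ee_rot: [179.8, -0.3, 90.9]
force: [0.3, 7.0, 5.7]
gripper_width: 0.5
gripper_force: 3.7
```

arm_command:
  rows:
    - {"delta_pos": [-1, 0, 0], "roll": 0, "jaw": 0}
    - {"delta_pos": [-2, 0, 0], "roll": 0, "jaw": 0}
    - {"delta_pos": [-3, 0, 0], "roll": 0, "jaw": 0}
    - {"delta_pos": [-4, 0, 0], "roll": 0, "jaw": 0}
    - {"delta_pos": [-5, 0, 0], "roll": 0, "jaw": 0}
    - {"delta_pos": [-6, 0, 0], "roll": 0, "jaw": 0}

```text
time_s: 17.28
ee_pos: [571.3, 266.6, 168.7]
ee_rot: [179.8, -0.5, 90.9]
force: [-0.9, 11.0, 6.2]
gripper_width: 0.4
gripper_force: 5.9
```

arm_command:
  rows:
    - {"delta_pos": [10, 0, 0], "roll": 0, "jaw": 0}
    - {"delta_pos": [20, 0, -20], "roll": 0, "jaw": 0}
    - {"delta_pos": [15, 0, -50], "roll": 0, "jaw": 0}
    - {"delta_pos": [-20, 0, -60], "roll": 0, "jaw": 0}
    - {"delta_pos": [-60, 0, -60], "roll": 0, "jaw": 0}
    - {"delta_pos": [-100, 0, -60], "roll": 0, "jaw": 0}
    - {"delta_pos": [-140, 0, -60], "roll": 0, "jaw": 0}
    - {"delta_pos": [-180, 0, -60], "roll": 0, "jaw": 0}
    - {"delta_pos": [-220, 0, -60], "roll": 0, "jaw": 0}
    - {"delta_pos": [-255, 0, -60], "roll": 0, "jaw": 0}
    - {"delta_pos": [-275, 0, -60], "roll": 0, "jaw": 0}
    - {"delta_pos": [-283, 0, -50], "roll": 0, "jaw": 0}
    - {"delta_pos": [-283, 0, -20], "roll": 0, "jaw": 0}
    - {"delta_pos": [-283, 0, 5], "roll": 0, "jaw": 0}
    - {"delta_pos": [-283, 0, 20], "roll": 0, "jaw": 0}
    - {"delta_pos": [-283, 0, 20], "roll": 0, "jaw": 0}
    - {"delta_pos": [-283, 0, 20], "roll": 0, "jaw": 0}

```text
time_s: 18.7
ee_pos: [573.7, -19.6, 145.3]
ee_rot: [-179.8, 0.0, 90.9]
force: [0.4, -0.7, 1.4]
gripper_width: 0.3
gripper_force: 0.0
```

```bash
python3 - <<'E'
from h import *
g=grab('wrist','w7'); s=g['s']; print(s['time_s'],s['ee_pos'],s['force'])
P=cloud(g).reshape(-1,3); C=g['img'].reshape(-1,3)
for a,b,z,n in ((5,72,135,'R lever'),(225,290,130,'L lever'),(115,205,125,'bar')):
    m=(abs(P[:,0]-571)<25)&(P[:,1]>a)&(P[:,1]<b)&(P[:,2]>z)&(P[:,2]<195); Q=P[m]
    if len(Q): print(n,len(Q),Q.min(0).round(1),Q.max(0).round(1),Q[Q[:,2]>Q[:,2].max()-4].mean(0).round(1))
E
```

```text
18.7 [573.6833339  -19.5609789  145.26514073] [ 0.44731007 -0.7161842   1.37948206]
R lever 2832 [558.6  13.2 135. ] [588.1  48.6 158.1] [573.3  18.6 155.5]
```

arm_command:
  rows:
    - {"delta_pos": [8, 0, 0], "roll": 0, "jaw": 0}
    - {"delta_pos": [14, 0, 0], "roll": 0, "jaw": 0}
    - {"delta_pos": [17, 0, 0], "roll": 0, "jaw": 0}
    - {"delta_pos": [19, 0, 0], "roll": 0, "jaw": 0}
    - {"delta_pos": [21, 0, -1], "roll": 0, "jaw": 0}
    - {"delta_pos": [23, 0, -2.5], "roll": 0, "jaw": 0}
    - {"delta_pos": [25, 0, -4], "roll": 0, "jaw": 0}
    - {"delta_pos": [27, 0, -6], "roll": 0, "jaw": 0}

```text
time_s: 19.42
ee_pos: [575.4, 1.6, 155.5]
ee_rot: [179.8, 0.7, 91.0]
force: [-1.6, -17.4, 9.9]
gripper_width: 0.6
gripper_force: 8.5
```

arm_command:
  rows:
    - {"delta_pos": [0, 0, 0], "roll": 0, "jaw": 0}
    - {"delta_pos": [0, 0, 0], "roll": 0, "jaw": 0}

```text
time_s: 19.58
ee_pos: [575.4, 2.1, 156.0]
ee_rot: [179.7, 0.6, 91.0]
force: [-3.1, -15.0, 11.2]
gripper_width: 0.3
gripper_force: 7.9
```

The tip is riding up near the knob's middle. I'll back off and take it lower.

arm_command:
  rows:
    - {"delta_pos": [-8, 0, 0], "roll": 0, "jaw": 0}
    - {"delta_pos": [-14, 0, 4], "roll": 0, "jaw": 0}
    - {"delta_pos": [-14, 0, 11], "roll": 0, "jaw": 0}
    - {"delta_pos": [-14, 0, 14], "roll": 0, "jaw": 0}
    - {"delta_pos": [-14, 0, 14], "roll": 0, "jaw": 0}

```text
time_s: 20.0
ee_pos: [573.5, -6.4, 137.0]
ee_rot: [-179.8, -0.0, 90.9]
force: [-0.7, 0.4, -0.7]
gripper_width: 0.4
gripper_force: 0.0
```

```bash
python3 - <<'E'
from h import *
g=grab('wrist','w8'); s=g['s']; print(s['time_s'],s['ee_pos'],s['force'])
P=cloud(g).reshape(-1,3)
m=(abs(P[:,0]-571)<25)&(P[:,1]>5)&(P[:,1]<72)&(P[:,2]>135)&(P[:,2]<195); Q=P[m]
print(len(Q),Q.min(0).round(1),Q.max(0).round(1),Q[Q[:,2]>Q[:,2].max()-4].mean(0).round(1))
E
```

```text
20.0 [573.53722411  -6.38877174 137.04150098] [-0.69464024  0.41848369 -0.66153652]
5445 [558.5   8.3 135. ] [587.8  55.  194.6] [573.4   9.9 192.6]
```

arm_command:
  rows:
    - {"delta_pos": [6, 0, -2], "roll": 0, "jaw": 0}
    - {"delta_pos": [9, 0, -3], "roll": 0, "jaw": 0}
    - {"delta_pos": [11, 0, -4], "roll": 0, "jaw": 0}
    - {"delta_pos": [13, 0, -6], "roll": 0, "jaw": 0}
    - {"delta_pos": [15, 0, -8], "roll": 0, "jaw": 0}
    - {"delta_pos": [17, 0, -10], "roll": 0, "jaw": 0}

```text
time_s: 20.55
ee_pos: [574.2, 9.6, 148.9]
ee_rot: [180.0, 0.1, 90.9]
force: [-0.8, -3.5, -2.0]
gripper_width: 0.8
gripper_force: 2.1
```

arm_command:
  rows:
    - {"delta_pos": [2.5, 0, -2.5], "roll": 0, "jaw": 0}
    - {"delta_pos": [5, 0, -4.5], "roll": 0, "jaw": 0}
    - {"delta_pos": [8, 0, -6.5], "roll": 0, "jaw": 0}
    - {"delta_pos": [11, 0, -8], "roll": 0, "jaw": 0}
    - {"delta_pos": [14, 0, -9.5], "roll": 0, "jaw": 0}
    - {"delta_pos": [17, 0, -11], "roll": 0, "jaw": 0}
    - {"delta_pos": [20, 0, -12.5], "roll": 0, "jaw": 0}
    - {"delta_pos": [23, 0, -13.5], "roll": 0, "jaw": 0}

```text
time_s: 21.22
ee_pos: [573.8, 33.4, 162.2]
ee_rot: [-180.0, -0.0, 90.9]
force: [-0.1, -2.9, -2.5]
gripper_width: 0.5
gripper_force: 1.7
```

arm_command:
  rows:
    - {"delta_pos": [2, 0, -1], "roll": 0, "jaw": 0}
    - {"delta_pos": [4, 0, -2], "roll": 0, "jaw": 0}
    - {"delta_pos": [6, 0, -3], "roll": 0, "jaw": 0}
    - {"delta_pos": [8, 0, -4], "roll": 0, "jaw": 0}
    - {"delta_pos": [10, 0, -5], "roll": 0, "jaw": 0}
    - {"delta_pos": [12, 0, -6], "roll": 0, "jaw": 0}
    - {"delta_pos": [14, 0, -6.5], "roll": 0, "jaw": 0}

```text
time_s: 21.8
ee_pos: [573.5, 46.1, 168.3]
ee_rot: [-180.0, 0.1, 90.9]
force: [0.6, -7.3, -5.5]
gripper_width: 0.4
gripper_force: 3.8
```

arm_command:
  rows:
    - {"delta_pos": [1, 0, 0], "roll": 0, "jaw": 0}
    - {"delta_pos": [2, 0, 0], "roll": 0, "jaw": 0}
    - {"delta_pos": [3, 0, 0], "roll": 0, "jaw": 0}
    - {"delta_pos": [4, 0, 0], "roll": 0, "jaw": 0}
    - {"delta_pos": [5, 0, 0], "roll": 0, "jaw": 0}
    - {"delta_pos": [6, 0, 0], "roll": 0, "jaw": 0}
    - {"delta_pos": [7, 0, 0], "roll": 0, "jaw": 0}
    - {"delta_pos": [8, 0, 0], "roll": 0, "jaw": 0}

```text
time_s: 22.47
ee_pos: [573.5, 52.1, 168.7]
ee_rot: [-180.0, 0.3, 90.9]
force: [-0.0, -11.7, -2.0]
gripper_width: 0.1
gripper_force: 5.8
```

arm_command:
  rows:
    - {"delta_pos": [1, 0, 0], "roll": 0, "jaw": 0}
    - {"delta_pos": [2, 0, 0], "roll": 0, "jaw": 0}
    - {"delta_pos": [3, 0, 0], "roll": 0, "jaw": 0}
    - {"delta_pos": [4, 0, 0], "roll": 0, "jaw": 0}
    - {"delta_pos": [5, 0, 0], "roll": 0, "jaw": 0}
    - {"delta_pos": [6, 0, 0], "roll": 0, "jaw": 0}
    - {"delta_pos": [6, 0, 0], "roll": 0, "jaw": 0}

```text
time_s: 23.05
ee_pos: [573.4, 58.6, 168.5]
ee_rot: [-180.0, 0.3, 90.9]
force: [0.8, -10.6, -2.9]
gripper_width: 0.3
gripper_force: 5.0
```

arm_command:
  rows:
    - {"delta_pos": [1, 0, 0], "roll": 0, "jaw": 0}
    - {"delta_pos": [2, 0, 0], "roll": 0, "jaw": 0}
    - {"delta_pos": [3, 0, 0], "roll": 0, "jaw": 0}
    - {"delta_pos": [3.5, 0, 0], "roll": 0, "jaw": 0}
    - {"delta_pos": [4, 0, 0], "roll": 0, "jaw": 0}
    - {"delta_pos": [4, 0, 0], "roll": 0, "jaw": 0}

```text
time_s: 23.55
ee_pos: [573.3, 61.8, 168.2]
ee_rot: [-180.0, 0.4, 90.9]
force: [1.3, -11.7, -3.7]
gripper_width: 0.5
gripper_force: 5.8
```

arm_command:
  rows:
    - {"delta_pos": [0.7, 0, 0], "roll": 0, "jaw": 0}
    - {"delta_pos": [1.4, 0, 0], "roll": 0, "jaw": 0}
    - {"delta_pos": [2, 0, 0], "roll": 0, "jaw": 0}
    - {"delta_pos": [2.5, 0, 0], "roll": 0, "jaw": 0}
    - {"delta_pos": [2.5, 0, 0], "roll": 0, "jaw": 0}

```text
time_s: 23.97
ee_pos: [573.3, 62.7, 168.1]
ee_rot: [-179.9, 0.6, 91.0]
force: [1.1, -16.9, -4.8]
gripper_width: 0.6
gripper_force: 8.0
```

arm_command:
  rows:
    - {"delta_pos": [0.5, 0, 0], "roll": 0, "jaw": 0}
    - {"delta_pos": [1, 0, 0], "roll": 0, "jaw": 0}
    - {"delta_pos": [1.5, 0, 0], "roll": 0, "jaw": 0}
    - {"delta_pos": [1.5, 0, 0], "roll": 0, "jaw": 0}

```text
time_s: 24.3
ee_pos: [573.3, 62.8, 168.2]
ee_rot: [-179.9, 0.7, 91.0]
force: [1.3, -20.3, -4.2]
gripper_width: 0.2
gripper_force: 9.8
```

Right lever is at its stop: no more motion, force rising to 20 N. Now to finish the left one.

arm_command:
  rows:
    - {"delta_pos": [-8, 0, 0], "roll": 0, "jaw": 0}
    - {"delta_pos": [-22, 0, -10], "roll": 0, "jaw": 0}
    - {"delta_pos": [-22, 0, -45], "roll": 0, "jaw": 0}
    - {"delta_pos": [10, 0, -60], "roll": 0, "jaw": 0}
    - {"delta_pos": [50, 0, -60], "roll": 0, "jaw": 0}
    - {"delta_pos": [90, 0, -60], "roll": 0, "jaw": 0}
    - {"delta_pos": [130, 0, -60], "roll": 0, "jaw": 0}
    - {"delta_pos": [170, 0, -60], "roll": 0, "jaw": 0}
    - {"delta_pos": [205, 0, -60], "roll": 0, "jaw": 0}
    - {"delta_pos": [222, 0, -60], "roll": 0, "jaw": 0}
    - {"delta_pos": [222, 0, -50], "roll": 0, "jaw": 0}
    - {"delta_pos": [222, 0, -20], "roll": 0, "jaw": 0}
    - {"delta_pos": [222, 0, 0], "roll": 0, "jaw": 0}
    - {"delta_pos": [222, 0, 0], "roll": 0, "jaw": 0}
    - {"delta_pos": [212, 0, 0], "roll": 0, "jaw": 0}
    - {"delta_pos": [204, 0, 0], "roll": 0, "jaw": 0}
    - {"delta_pos": [200, 0, 0], "roll": 0, "jaw": 0}
    - {"delta_pos": [198, 0, 0], "roll": 0, "jaw": 0}

```text
time_s: 25.8
ee_pos: [571.3, 267.9, 170.8]
ee_rot: [179.8, -0.3, 90.8]
force: [-0.1, 6.6, -0.5]
gripper_width: 0.5
gripper_force: 3.6
```

arm_command:
  rows:
    - {"delta_pos": [-1, 0, 0], "roll": 0, "jaw": 0}
    - {"delta_pos": [-2, 0, 0], "roll": 0, "jaw": 0}
    - {"delta_pos": [-3, 0, 0], "roll": 0, "jaw": 0}
    - {"delta_pos": [-4, 0, 0], "roll": 0, "jaw": 0}
    - {"delta_pos": [-5, 0, 0], "roll": 0, "jaw": 0}
    - {"delta_pos": [-6, 0, 0], "roll": 0, "jaw": 0}
    - {"delta_pos": [-7, 0, 0], "roll": 0, "jaw": 0}
    - {"delta_pos": [-7, 0, 0], "roll": 0, "jaw": 0}

```text
time_s: 26.47
ee_pos: [571.4, 263.5, 171.0]
ee_rot: [179.8, -0.5, 90.8]
force: [-0.8, 9.4, 0.1]
gripper_width: 0.2
gripper_force: 4.8
```

arm_command:
  rows:
    - {"delta_pos": [-1, 0, 0], "roll": 0, "jaw": 0}
    - {"delta_pos": [-2, 0, 0], "roll": 0, "jaw": 0}
    - {"delta_pos": [-3, 0, 0], "roll": 0, "jaw": 0}
    - {"delta_pos": [-4, 0, 0], "roll": 0, "jaw": 0}
    - {"delta_pos": [-5, 0, 0], "roll": 0, "jaw": 0}
    - {"delta_pos": [-5, 0, 0], "roll": 0, "jaw": 0}

```text
time_s: 26.97
ee_pos: [571.5, 258.3, 170.7]
ee_rot: [179.8, -0.5, 90.8]
force: [0.4, 9.8, -1.1]
gripper_width: 0.5
gripper_force: 4.5
```

arm_command:
  rows:
    - {"delta_pos": [-0.7, 0, 0], "roll": 0, "jaw": 0}
    - {"delta_pos": [-1.4, 0, 0], "roll": 0, "jaw": 0}
    - {"delta_pos": [-2, 0, 0], "roll": 0, "jaw": 0}
    - {"delta_pos": [-2.5, 0, 0], "roll": 0, "jaw": 0}
    - {"delta_pos": [-3, 0, 0], "roll": 0, "jaw": 0}
    - {"delta_pos": [-3, 0, 0], "roll": 0, "jaw": 0}

```text
time_s: 27.47
ee_pos: [571.5, 255.6, 170.5]
ee_rot: [179.8, -0.5, 90.8]
force: [-0.2, 10.2, -2.4]
gripper_width: 0.4
gripper_force: 5.0
```

arm_command:
  rows:
    - {"delta_pos": [-0.5, 0, 0], "roll": 0, "jaw": 0}
    - {"delta_pos": [-1, 0, 0], "roll": 0, "jaw": 0}
    - {"delta_pos": [-1.5, 0, 0], "roll": 0, "jaw": 0}
    - {"delta_pos": [-2, 0, 0], "roll": 0, "jaw": 0}
    - {"delta_pos": [-2.5, 0, 0], "roll": 0, "jaw": 0}
    - {"delta_pos": [-2.5, 0, 0], "roll": 0, "jaw": 0}

```text
time_s: 27.97
ee_pos: [571.5, 254.4, 170.4]
ee_rot: [179.8, -0.6, 90.8]
force: [0.3, 14.2, -2.4]
gripper_width: 0.4
gripper_force: 6.5
```

arm_command:
  rows:
    - {"delta_pos": [-0.5, 0, 0], "roll": 0, "jaw": 0}
    - {"delta_pos": [-1, 0, 0], "roll": 0, "jaw": 0}
    - {"delta_pos": [-1.5, 0, 0], "roll": 0, "jaw": 0}
    - {"delta_pos": [-2, 0, 0], "roll": 0, "jaw": 0}
    - {"delta_pos": [-2, 0, 0], "roll": 0, "jaw": 0}

```text
time_s: 28.38
ee_pos: [571.5, 254.2, 170.5]
ee_rot: [179.8, -0.9, 90.8]
force: [0.5, 18.3, -2.7]
gripper_width: 0.5
gripper_force: 8.7
```

Left stop reached as well. Backing off, rising and checking.

arm_command:
  rows:
    - {"delta_pos": [10, 0, 0], "roll": 0, "jaw": 0}
    - {"delta_pos": [25, 0, -10], "roll": 0, "jaw": 0}
    - {"delta_pos": [25, 0, -50], "roll": 0, "jaw": 0}
    - {"delta_pos": [0, 0, -90], "roll": 0, "jaw": 0}
    - {"delta_pos": [-40, 0, -130], "roll": 0, "jaw": 0}
    - {"delta_pos": [-80, 0, -145], "roll": 0, "jaw": 0}
    - {"delta_pos": [-90, 0, -145], "roll": 0, "jaw": 0}
    - {"delta_pos": [-90, 0, -145], "roll": 0, "jaw": 0}
    - {"delta_pos": [-90, 0, -145], "roll": 0, "jaw": 0}

```text
time_s: 29.13
ee_pos: [572.3, 155.8, 315.8]
ee_rot: [179.8, -0.0, 90.7]
force: [-0.0, 1.1, -0.9]
gripper_width: 0.4
gripper_force: 0.0
```

```bash
python3 - <<'E'
from h import *
g=grab('wrist','w9'); s=g['s']; print(s['time_s'],s['ee_pos'],s['force'])
P=cloud(g).reshape(-1,3); C=g['img'].reshape(-1,3)
m=(abs(P[:,0]-570)<12)&(abs(P[:,1]-160)<44)&(P[:,2]>120)&(P[:,2]<160)&(C.max(1)<60); Q=P[m]
print('bar',len(Q),np.median(Q[:,2]),cv2.minAreaRect(Q[:,:2].astype(np.float32)))
for src in ('wrist','scene'):
    if src=='scene': P=cloud(grab('scene','s9')).reshape(-1,3)
    for a,b in ((205,290),(30,115)):
        m=(abs(P[:,0]-571)<25)&(P[:,1]>a)&(P[:,1]<b)&(P[:,2]>150)&(P[:,2]<190); Q=P[m]
        if len(Q): print(src,len(Q),Q.max(0).round(1),Q[Q[:,2]>Q[:,2].max()-4].mean(0).round(1))
cv2.imwrite('pics/c9.png',np.vstack([cv2.resize(g['img'],(400,300)),cv2.resize(load('s9')['img'],(400,300))]))
E
```

```text
29.1333 [572.34352934 155.77473063 315.79096339] [-0.00466505  1.09731699 -0.9252727 ]
bar 1060 133.36494549444004 ((569.7037353515625, 161.4354705810547), (11.82757568359375, 80.3807601928711), 0.7989464998245239)
wrist 539 [585.  243.1 183.7] [570.1 234.3 181.5]
wrist 33 [574.6  88.5 182.6] [574.   84.6 181.3]
scene 183 [584.7 244.9 186.1] [569.4 235.5 183. ]
scene 118 [586.2  90.  184.5] [572.6  85.  182.1]
```

View pics/c9.png

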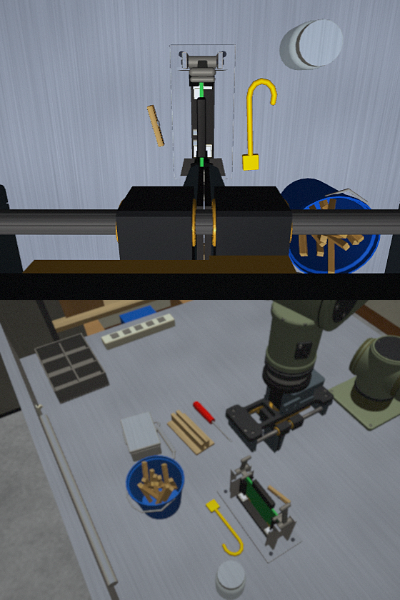

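The pictures show the bar top at 133.4 (centre 121.4), so the card is home. Both knobs are at their stops (y 234 and 85), the bystanders have not moved, and the hand is clear.

```bash
python3 -c "
from h import *
print(env.job_done())"
```

```text
the job is handed in; nothing more can be done
None
```

The job is handed in, though it returned no verdict: the card is pressed home (grip bar centre about 121 mm above the bench), both levers are at their stops, the hand is clear, and the other things on the bench look unmoved.

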